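# Make up a lead-making kit and a cell-check kit

### The arm

A 7-joint arm with a two-finger parallel gripper is mounted at the origin on a cart in front of the work surface, level with it; the furniture and walls round the work are solid. World frame = base frame: x ahead of the robot, y to its left, z up, the work surface at z = 0. Lengths are in m, angles in rad, forces in N, time in s.
With the tool pointing down it reaches from about 0.4 to 0.85 m from the base axis. Payload 4.5 kg.
Tool frame: the origin (TCP) lies at the very end of the fingers, on their centre line; the grasp point (between the pads) lies 19 mm behind it; z points along the fingers, y is the line along which they close (so a half turn about z gives the same grasp; the last joint's range is limited). The gripper opens to 88 mm and grips with 3 to 60 N. Pads are 18 mm wide; open, the fingers measure 123 mm over their backs; the gripper's body (75 mm by 187 mm) begins 45 mm behind the grasp point.
Start: joints at [-1.21, 0.689, -0.195, 1.565, 0.157, 0.902, -0.215], TCP at [0.201, 0.592, 0.211] pointing down, gripper open.
Joint ranges: [-3.01, 3.01], [-0.46, 2.08], [-1.47, 1.51], [0.13, 2.56], [-1, 4.14], [0.04, 2.09], [-2.66, 2.66]. Speed limits (rad/s): [2.57, 2.57, 3.14, 3.14, 3.14, 3.14, 3.14].

### API

Orientations are given as a unit quaternion [x, y, z, w].
In Python, from plant import r, eyes, nets gives the robot as it stands.
- The arm moves only by the shell command python3 -m pendant 'ROWS' [FORCE]. ROWS is JSON, a list of rows, each an object of numbers: "claw": the opening, from 0 (shut) to 1 (fully open); "dx", "dy", "dz": the shift along the world's x, y, z in mm; "twist": the turn about the world's z in rad. In form: [{"claw": .., "dx": .., "dy": .., "dz": .., "twist": ..}, ...]. A call has 1 to 8 rows; each row is the pose to reach, as a shift and turn from the pose commanded when the call began; what a row does not reach only later rows make up. A row lasts 1/10 s, in which the tool goes at most 50 mm and 8.59 degrees, less where a joint would pass 70% of its speed; a pose out of reach is approached as far as the arm can. A call with a gripper value outside its range is refused whole. The fingers move at their own pace and stop on an object; FORCE is the grip in N (left out, the last holds). Time passes only in rows, so rows that repeat a pose let the fingers close. It gives the time, the measured TCP pose, the force, the opening and the grip force at its end, in the units of the state.
- r.get_state(): the state, without advancing time (a new reading comes with each control period).
- eyes.snapshot(name): name is "scene" or "top" or "wrist"; returns (picture, depth): 420x560x3 uint8, blue, green, red; 420x560 float32, m along the optical axis (not along the pixel's ray), 0 where there is no reading.
- eyes.camera_info(name): a dict with "K" (3x3 intrinsics, pixels), "world_to_cam" (4x4, takes a point from world to camera coordinates); the wrist camera has in their place "T_tool_cam" (4x4, takes a point from camera to tool coordinates, whose origin is the TCP and whose axes are the flange's). Camera axes: x right, y down, z forward; pixel columns grow to the right and rows downward; lengths in m; the calibration is good to about 2 mm. A picture is of the moment at which its call begins: read the wrist's pose just before it. camera_info takes no time and is no camera call.
- r.finish_job(): hands the job in; it is judged then, once.
Trained networks look in the newest picture that a camera, given by its name, has taken for a name from the list of things; names that differ only in an ending like _2 or _b are one class to them, and where a whole thing is asked for, a point or a joint stands for the part that bears it (a point fixed in the world has none). Each returns a list of dicts, best first, with "confidence" (0 to 1); they miss things now and then, are a little off and sometimes report something else, mostly with a low value. They report only what shows in the picture. A call takes as long as a camera call. They do not tell look-alikes from the thing itself.
- nets.spot_in(camera, query): "box" ([left, top, width, height] as shares, 0 to 1, of the picture: columns of its width, rows of its height, round what is visible of it).
- nets.place_of(camera, query): "position" ([column, row] as shares, 0 to 1, of the picture: columns of its width, rows of its height: a listed point, or the origin of a listed thing).
The state is a dict: "clock": time; "q": joint angles; "qd": joint speeds; "joint_torque": joint torques, N m; "tool_pos": TCP position; "eef_rot": TCP orientation; "contact_force": force on the tool from outside, world axes, zero at the start; "moment": the same for the moment, N m; "opening": opening from 0.0 (shut) to 1.0 (fully open); "finger_force": force on a finger pad.
Only numpy, scipy, OpenCV 4.12 (cv2) and the standard library are available. Lean on these libraries where they do the work, as an engineer would, in place of code of your own. Each camera call takes 0.05 s, during which the arm holds its last target. There are 200 camera calls.

### The job

Make up two kits from the stock standing in a row in front of the trays, one thing to a compartment, everything upright and flat on the tray floor. The long tray with three compartments gets the glue bottle in its middle compartment and a solder spool and the jar of lugs in the two end ones, whichever way round; the short tray with two compartments gets the cell checker in its larger compartment and the other solder spool in its smaller one. Do not knock any of the stock over, and leave the black supply, the silver tape and the shears where they are.

Things in the scene. Friction and masses are not known exactly. Their poses are not given: they have to be found in the camera images.
- long_tray: grey shallow kit tray, fixed to the table, 88 x 238 mm (its x, y), 10 mm high, with three equal compartments in a row along its y axis. Walls and ribs 4 mm thick, floor 3 mm above the table, so the lip is 7 mm. Each compartment is 80 mm (x) by 74 mm (y) inside; their centres are at x = 0, y = -78, 0 and +78 mm. Origin: centre of its underside on the table, z up. Yaw within 0.2 rad of the table's; it may be on the left or the right.
- short_tray: grey shallow kit tray, fixed to the table, 118 x 186 mm (its x, y), 10 mm high, with two unequal compartments side by side along its y axis. Walls and rib 4 mm thick, floor 3 mm above the table, lip 7 mm. Larger compartment 110 mm (x) by 100 mm (y) inside, centre at x = 0, y = -39 mm; smaller one 110 mm (x) by 74 mm (y), centre at x = 0, y = +52 mm. Origin: centre of its underside on the table, z up. Yaw within 0.2 rad; left or right of the long tray.
- spool_1: one of two identical solder spools, stock: white-grey wire wound between two dark blue flanges, a 53 mm wide, 40 mm high upright cylinder, 0.25 kg. Origin: centre of its underside, z up. The two are interchangeable.
- spool_2: one of two identical solder spools, stock: white-grey wire wound between two dark blue flanges, a 53 mm wide, 40 mm high upright cylinder, 0.25 kg. Origin: centre of its underside, z up. The two are interchangeable.
- lug_jar: small clear jar of white crimp lugs with a yellow-orange screw cap, standing upright; 47 mm wide over the cap and 52 mm high; the part that can be felt and gripped is a 45 mm wide cylinder from the foot up to 40 mm. 0.05 kg. Origin: centre of its underside, z up.
- glue_bottle: slim white glue bottle with a red pointed nozzle, standing upright, 108 mm high in all; its body, the part to grip, is a 35 mm wide cylinder from the foot up to 72 mm, its axis 2 mm towards +x of the origin; grip it about 60 mm up, so that the nozzle has room. 0.06 kg. Origin: on the underside near its centre, z up.
- cell_checker: red box-shaped cell checker with black bands, lying flat, 45 x 77 x 26 mm (its x, y, z; the solid box is 46 x 78 x 24 mm); grip it across its x, 46 mm. 0.085 kg. Origin: centre of its underside, z up; its long side is within 0.4 rad of the table's y at the start.
- bench_supply: bystander: black finned power supply, 101 x 67 x 44 mm, at the right edge of the table. Leave it where it is. Origin: centre of its underside.
- tape_silver: bystander: silver tape roll lying flat, 72 mm wide, 19 mm high, to the left. Leave it where it is. Origin: centre of its underside.
- shears: bystander: black shears with lime handle ends, lying flat, 176 x 50 x 15 mm, behind the trays on the right. Leave them where they are. Origin: centre of their underside.
There are look-alikes about, which are no part of the job. Several things have the shape of the glue_bottle; the one meant has the colours described above.

How it is judged:
At the end, for the whole second after the job is handed in: Long tray: glue bottle in the middle compartment, one spool and the lug jar in the end ones. Short tray: checker in the larger compartment, other spool in the smaller. Each wholly in its compartment, flat on the floor (underside 0.5 to 6.5 mm above the tray's, tilt under 0.08 rad), at rest (x of lug_jar in the frame of long_tray between -0.026 and 0.026 m and z of lug_jar in the frame of long_tray between 0.0005 and 0.0065 m and (y of lug_jar in the frame of long_tray between 0.06 and 0.096 m or y of lug_jar in the frame of long_tray between -0.096 and -0.06 m) and x of glue_bottle in the frame of long_tray between -0.026 and 0.026 m and z of glue_bottle in the frame of long_tray between 0.0005 and 0.0065 m and y of glue_bottle in the frame of long_tray between -0.024 and 0.024 m and x of cell_checker in the frame of short_tray between -0.038 and 0.038 m and z of cell_checker in the frame of short_tray between 0.0005 and 0.0065 m and y of cell_checker in the frame of short_tray between -0.073 and -0.005 m and ((x of spool_1 in the frame of long_tray between -0.026 and 0.026 m and z of spool_1 in the frame of long_tray between 0.0005 and 0.0065 m and (y of spool_1 in the frame of long_tray between 0.06 and 0.096 m or y of spool_1 in the frame of long_tray between -0.096 and -0.06 m) and x of spool_2 in the frame of short_tray between -0.033 and 0.033 m and z of spool_2 in the frame of short_tray between 0.0005 and 0.0065 m and y of spool_2 in the frame of short_tray between 0.036 and 0.068 m) or (x of spool_2 in the frame of long_tray between -0.026 and 0.026 m and z of spool_2 in the frame of long_tray between 0.0005 and 0.0065 m and (y of spool_2 in the frame of long_tray between 0.06 and 0.096 m or y of spool_2 in the frame of long_tray between -0.096 and -0.06 m) and x of spool_1 in the frame of short_tray between -0.033 and 0.033 m and z of spool_1 in the frame of short_tray between 0.0005 and 0.0065 m and y of spool_1 in the frame of short_tray between 0.036 and 0.068 m)) and angle between each of spool_1, spool_2, lug_jar, glue_bottle, cell_checker's own z axis and vertical below 0.08 rad and linear speed of each of spool_1, spool_2, lug_jar, glue_bottle, cell_checker below 0.01 m/s and angular speed of each of spool_1, spool_2, lug_jar, glue_bottle, cell_checker below 0.15 rad/s); the robot touches nothing.
It fails at once if a thing of the stock is knocked over (tilted more than 0.6 rad) (angle between any of spool_1, spool_2, lug_jar, glue_bottle, cell_checker's own z axis and vertical above 0.6 rad).
It fails at once if the supply, the silver tape or the shears are moved more than 25 mm (distance of any of bench_supply, tape_silver, shears from where it was at the start of the episode above 0.025 m).
It also fails if it takes over 122 s, if anything falls off the work surface, if the arm or the gripper's body presses on something with over 40 N, if the wrist force passes 120 N, or if a joint passes its speed limit or range.

## Working session

There is one attempt and no reset: what is moved stays moved. The work goes in short steps, Python scripts to look and compute and a shell command to move; the robot and the scene stay as the last step left them, time stands still between calls to the robot, and variables do not carry over. Pictures are saved under pics/ and viewed, at most 17 in all, crops included, and the job is handed in when it is done.

```bash
ls; mkdir -p pics
python3 - <<'E'
from plant import r,eyes,nets
import cv2,numpy as np
s=r.get_state(); print(s['clock'],s['tool_pos'],s['eef_rot'],s['opening'])
for n in ['top','scene']:
    p,d=eyes.snapshot(n); cv2.imwrite(f'pics/{n}0.png',p); np.save(f'{n}0.npy',d)
    i=eyes.camera_info(n); print(n,np.round(i['K'],1).tolist(),np.round(i['world_to_cam'],3).tolist())
print(eyes.camera_info('wrist'))
for q in ['long_tray','short_tray','spool_1','lug_jar','glue_bottle','cell_checker','bench_supply','tape_silver','shears']:
    print(q,[(round(o['confidence'],2),np.round(np.array(o['position'])*[560,420]).tolist()) for o in nets.place_of('top',q)])
E
```

```text
pics
0.0 [0.2004738 0.5912703 0.2103086] [ 1.62618130e-01  9.86688663e-01 -9.06464390e-04 -6.92577250e-05] 1.0003291467687396
top [[417.9, 0.0, 285.3], [0.0, 417.9, 203.0], [0.0, 0.0, 1.0]] [[0.025, -1.0, 0.016, 0.044], [-0.985, -0.027, -0.171, 0.528], [0.171, -0.011, -0.985, 1.294], [0.0, 0.0, 0.0, 1.0]]
scene [[449.6, 0.0, 274.6], [0.0, 449.6, 206.5], [0.0, 0.0, 1.0]] [[0.91, -0.414, -0.006, -0.474], [-0.261, -0.563, -0.784, 0.23], [0.322, 0.715, -0.62, 0.895], [0.0, 0.0, 0.0, 1.0]]
{'K': array([[316.43265513,   0.        , 283.42266962],
       [  0.        , 316.43265513, 208.52650455],
       [  0.        ,   0.        ,   1.        ]]), 'T_tool_cam': array([[ 3.40390810e-04, -9.45564244e-01, -3.25435315e-01,
         8.59385912e-02],
       [ 9.99999797e-01,  4.97403298e-04, -3.99268385e-04,
        -5.37481410e-05],
       [ 5.39406508e-04, -3.25435113e-01,  9.45564221e-01,
        -1.74888273e-01],
       [ 0.00000000e+00,  0.00000000e+00,  0.00000000e+00,
         1.00000000e+00]])}
long_tray [(0.67, [332.0, 191.0])]
short_tray [(0.97, [241.0, 177.0]), (0.37, [395.0, 190.0]), (0.23, [333.0, 148.0])]
spool_1 [(0.8, [301.0, 232.0]), (0.53, [369.0, 243.0])]
lug_jar [(0.69, [262.0, 233.0])]
glue_bottle [(0.63, [234.0, 214.0]), (0.43, [235.0, 264.0]), (0.41, [225.0, 233.0])]
cell_checker []
bench_supply [(0.87, [395.0, 188.0])]
tape_silver [(0.51, [166.0, 237.0]), (0.44, [395.0, 191.0])]
shears [(0.75, [335.0, 148.0])]
```

Run:
```python
import cv2
p=cv2.imread('pics/top0.png')
cv2.imwrite('pics/topc.png',cv2.resize(p[110:300,140:420],(800,543),interpolation=cv2.INTER_CUBIC))
```

```text
(no output)
```

View pics/topc.png

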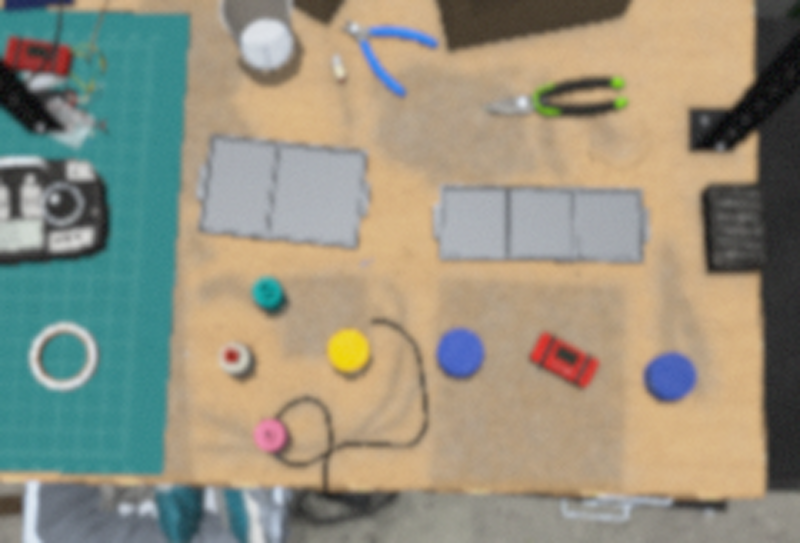

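View pics/scene0.png

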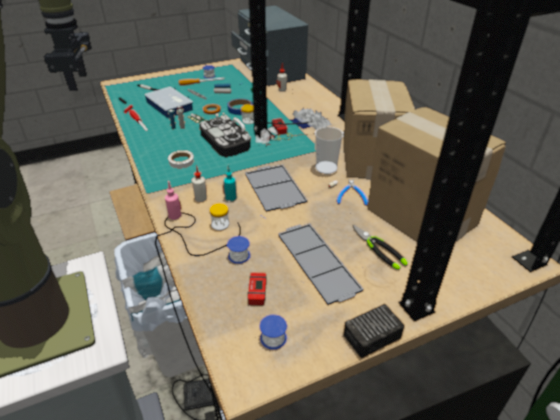

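Bottle candidates in the top picture (full pixels): teal (234,213), white with red nozzle (222,235), pink (235,263). The white/red one at (222,235) fits the description. The lug jar has the yellow cap at (262,233), with another yellow-capped thing only far back on the mat. The spools are at (301,233) and (375,242). The checker is at (338,236), with a second red device far left on the mat at (154,130). The long tray is on the right and the short tray on the left, its small compartment on the left (+y).

```bash
cat > h.py <<'E'
import cv2,numpy as np
from plant import r,eyes,nets
from scipy.spatial.transform import Rotation as R
def cam(n):
    i=eyes.camera_info(n); K=np.array(i['K'])
    if n!='wrist': return K,np.linalg.inv(np.array(i['world_to_cam']))
    s=r.get_state(); T=np.eye(4); T[:3,:3]=R.from_quat(s['eef_rot']).as_matrix(); T[:3,3]=s['tool_pos']
    return K,T@np.array(i['T_tool_cam'])
def w(K,T,px,z):
    px=np.atleast_2d(px).astype(float); v=np.c_[px,np.ones(len(px))]@np.linalg.inv(K).T@T[:3,:3].T; o=T[:3,3]
    return o[:2]+v[:,:2]*((z-o[2])/v[:,2])[:,None]
def pix(K,T,P):
    c=np.linalg.inv(T)@np.r_[P,1]; u=K@c[:3]; return u[:2]/u[2]
def yaw():
    m=R.from_quat(r.get_state()['eef_rot']).as_matrix(); return np.arctan2(m[1,1],m[0,1])  # of tool y axis
def hsv(p): return cv2.cvtColor(p,cv2.COLOR_BGR2HSV)
def blob(mask,near=None,amin=30):
    n,l,st,c=cv2.connectedComponentsWithStats(mask.astype(np.uint8))
    ks=[k for k in range(1,n) if st[k,4]>=amin]
    if near is not None: ks=sorted(ks,key=lambda k:np.hypot(*(c[k]-near)))
    return [(c[k],st[k,4],np.argwhere(l==k)[:,::-1]) for k in ks]
E
python3 - <<'E'
from h import *
p=cv2.imread('pics/top0.png'); K,T=cam('top'); h=hsv(p); H,S,V=[h[...,k].astype(int) for k in range(3)]
print('cam',T[:3,3],'yaw',yaw())
blue=(H>105)&(H<130)&(S>100); yel=(H>20)&(H<32)&(S>190)&(V>170); red=((H<6)|(H>172))&(S>140)
for nm,m,z,px in [('spA',blue,.04,(301,233)),('spB',blue,.04,(375,242)),('jar',yel,.052,(262,233)),('noz',red,.09,(222,235)),('chk',red,.026,(338,236))]:
    c,a,pts=blob(m,px,5)[0]; W=w(K,T,pts,z); rc=cv2.minAreaRect((W*1000).astype(np.float32))
    print(nm,c.round(1),a,w(K,T,c,z).round(4),[np.round(t,1).tolist() if not np.isscalar(t) else round(t,1) for t in rc])
g=(S<45)&(V>110)&(V<200)
for nm,px in [('short',(239,177)),('long',(330,188))]:
    m=cv2.morphologyEx(g.astype(np.uint8),cv2.MORPH_CLOSE,np.ones((5,5))); m=cv2.morphologyEx(m,cv2.MORPH_OPEN,np.ones((13,13)))
    c,a,pts=blob(m,px,500)[0]; W=w(K,T,pts,.01)*1000; rc=cv2.minAreaRect(W.astype(np.float32)); print(nm,c,a,W.mean(0).round(1),rc)
E
```

```text
cam [0.29679641 0.0729565  1.36389937] yaw 1.2440101630933424
spA [300.7 233.2] 189 [[0.431  0.0065]] [[430.2, 5.4], [47.8, 44.5], 1.2]
spB [374.4 241.4] 196 [[ 0.4112 -0.2281]] [[411.4, -228.2], [44.8, 50.7], 27.4]
jar [261.5 232.4] 132 [[0.4292 0.1304]] [[430.4, 128.9], [38.0, 37.7], 2.1]
noz [220.7 234. ] 7 [[0.4171 0.2528]] [[417.1, 251.9], [6.2, 6.1], 2.9]
chk [336.8 235.9] 206 [[ 0.4269 -0.1106]] [[427.3, -111.3], [71.5, 34.7], 61.4]
short [238.50229944 176.38221768] 1957 [617.8 214.9] ((618.5159912109375, 215.3083038330078), (194.9344940185547, 118.83776092529297), 86.05059051513672)
long [328.91697911 187.76272094] 1867 [587.6 -85.9] ((587.992919921875, -86.340576171875), (87.74308013916016, 239.72549438476562), 0.5213189125061035)
```

```bash
python3 -m pendant '[{"dx":100,"dy":-120,"dz":60,"twist":0.3},{"dx":200,"dy":-240,"dz":90,"twist":0.327},{"dx":200,"dy":-240,"dz":90,"twist":0.327},{"dx":200,"dy":-240,"dz":90,"twist":0.327},{"dx":200,"dy":-240,"dz":90,"twist":0.327},{"dx":200,"dy":-240,"dz":90,"twist":0.327},{"dx":200,"dy":-240,"dz":90,"twist":0.327},{"dx":200,"dy":-240,"dz":90,"twist":0.327}]' 20
python3 -m pendant '[{"dx":50,"dy":-310},{"dx":50,"dy":-310},{"dx":50,"dy":-310},{"dx":50,"dy":-310},{"dx":50,"dy":-310},{"dx":50,"dy":-310},{"dx":50,"dy":-310},{"dx":50,"dy":-310}]'
```

```text
validation failed for argument at $[0]...
validation failed for argument at $[0]...
```

```bash
python3 -m pendant '[{"claw":1,"dx":100,"dy":-120,"dz":60,"twist":0.3},{"claw":1,"dx":200,"dy":-240,"dz":90,"twist":0.327},{"claw":1,"dx":200,"dy":-240,"dz":90,"twist":0.327},{"claw":1,"dx":200,"dy":-240,"dz":90,"twist":0.327},{"claw":1,"dx":200,"dy":-240,"dz":90,"twist":0.327},{"claw":1,"dx":200,"dy":-240,"dz":90,"twist":0.327},{"claw":1,"dx":200,"dy":-240,"dz":90,"twist":0.327},{"claw":1,"dx":200,"dy":-240,"dz":90,"twist":0.327}]' 20
python3 -m pendant '[{"claw":1,"dx":50,"dy":-310,"dz":0,"twist":0},{"claw":1,"dx":50,"dy":-310,"dz":0,"twist":0},{"claw":1,"dx":50,"dy":-310,"dz":0,"twist":0},{"claw":1,"dx":50,"dy":-310,"dz":0,"twist":0},{"claw":1,"dx":50,"dy":-310,"dz":0,"twist":0},{"claw":1,"dx":50,"dy":-310,"dz":0,"twist":0},{"claw":1,"dx":50,"dy":-310,"dz":0,"twist":0},{"claw":1,"dx":50,"dy":-310,"dz":0,"twist":0}]'
```

```text
clock: 1.35
tool_pos: [0.4046, 0.3481, 0.3021]
eef_rot: [0.004, 1.0, -0.0, 0.002]
contact_force: [-0.4, 0.2, 0.3]
opening: 1.002
finger_force: 0.0
clock: 2.15
tool_pos: [0.4506, 0.0404, 0.3009]
eef_rot: [0.002, 1.0, -0.0, -0.0]
contact_force: [0.1, 0.6, 0.3]
opening: 1.001
finger_force: 0.0
```

```bash
cat > look.py <<'E'
from h import *
import sys
def look(name):
    s=r.get_state(); K,T=cam('wrist'); p,d=eyes.snapshot('wrist'); cv2.imwrite(f'pics/{name}.png',p); np.savez(f'{name}.npz',K=K,T=T,d=d)
    return p,d,K,T,s
E
python3 - <<'E'
from look import *
p,d,K,T,s=look('w0'); print(s['tool_pos'],yaw()); h=hsv(p); H,S,V=[h[...,k].astype(int) for k in range(3)]
blue=(H>105)&(H<130)&(S>100); yel=(H>20)&(H<32)&(S>190)&(V>170); red=((H<6)|(H>172))&(S>140)
for nm,m,z,g in [('spA',blue,.04,(.431,.0065)),('spB',blue,.04,(.411,-.228)),('jar',yel,.052,(.43,.13)),('noz',red,.09,(.417,.252)),('chk',red,.026,(.427,-.111))]:
    px=pix(K,T,np.r_[g,z]); print(nm,px.round())
    b=blob(m,px,20)
    if not b: continue
    c,a,pts=b[0]; W=w(K,T,pts,z)*1000; rc=cv2.minAreaRect(W.astype(np.float32)); print(nm,c.round(),a,w(K,T,c,z).round(4),np.round(rc[0],1),np.round(rc[1],1),round(rc[2],1))
E
```

```text
[0.45063366 0.04043778 0.30091293] 1.570649807680085
spA [259. 151.]
spA [260. 151.] 1221 [[0.4316 0.0082]] [431.6   7.5] [50.9 54.7] 89.5
spB [ 85. 137.]
spB [ 87. 137.] 1419 [[ 0.4118 -0.2247]] [ 412.4 -220.3] [51.4 71.4] 5.2
jar [351. 151.]
jar [354. 152.] 809 [[0.4304 0.1341]] [431.3 135.4] [38.5 45.2] 89.8
noz [459. 145.]
noz [458. 145.] 231 [[0.4171 0.2513]] [417.8 254.1] [30.3 16.1] 79.1
chk [176. 147.]
chk [178. 145.] 588 [[ 0.425  -0.1083]] [ 427.7 -108.5] [42.5 39.9] 62.6
```

View pics/w0.png

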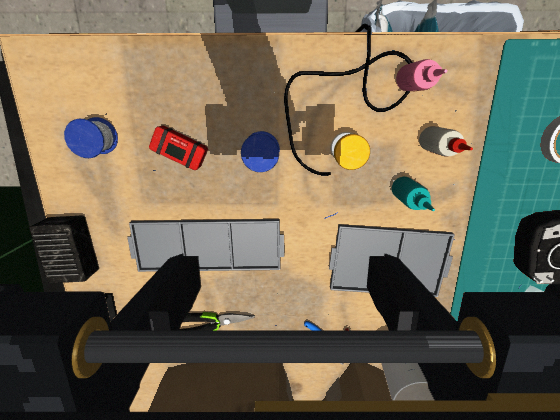

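Wrist view: spools at (85,137) and (260,151), checker (178,147), jar with yellow cap (351,151). The bottles are pink (420,75), white/red (445,140) and teal (412,193). The white/red bottle is confirmed as the glue. Long tray corners are about (132,221), (281,219), (281,268) and (137,270).

```bash
cat > tray.py <<'E'
from h import *
def tr(name,corn=None):
    z=np.load(f'{name}.npz');return z['K'],z['T']
E
python3 - <<'E'
from h import *
z=np.load('w0.npz');K,T=z['K'],z['T']; p=cv2.imread('pics/w0.png'); h=hsv(p); H,S,V=[h[...,k].astype(int) for k in range(3)]
print('long corners',(w(K,T,[(132,221),(281,219),(281,268),(137,270)],.01)*1000).round(0).tolist())
print('short', (w(K,T,[(339,226),(453,234),(443,293)],.01)*1000).round(0).tolist())
for q in [(402,178),(432,130)]: print('bottle foot-ish',w(K,T,q,.03))
for q in [(431,203),(465,147),(440,73)]: print('tip',w(K,T,q,.105))
Kt,Tt=cam('top'); print('tips from top',w(Kt,Tt,[(233,212),(221,234),(233.5,262)],.105).round(3).tolist())
# trays by mask
g=((S<45)&(V>90)&(V<200)).astype(np.uint8); g=cv2.morphologyEx(g,cv2.MORPH_OPEN,np.ones((3,3)))
g=cv2.morphologyEx(g,cv2.MORPH_CLOSE,np.ones((7,7))); g=cv2.morphologyEx(g,cv2.MORPH_OPEN,np.ones((25,25)))
for px in [(207,245),(390,250)]:
    c,a,pts=blob(g,px,500)[0]; W=w(K,T,pts,.008)*1000; print(c,a,cv2.minAreaRect(W.astype(np.float32)))
m=(((H<8)|(H>170))&(S>110)); m=cv2.morphologyEx(m.astype(np.uint8),cv2.MORPH_CLOSE,np.ones((9,9)))
c,a,pts=blob(m,(178,147),100)[0]; print('chk',a,cv2.minAreaRect((w(K,T,pts,.024)*1000).astype(np.float32)))
E
```

```text
long corners [[545.0, -199.0], [542.0, 36.0], [629.0, 36.0], [633.0, -205.0]]
short [[554.0, 128.0], [569.0, 311.0], [679.0, 313.0]]
bottle foot-ish [[0.47193949 0.2111639 ]]
bottle foot-ish [[0.40464059 0.24433233]]
tip [[0.48553693 0.22196825]]
tip [[0.41729982 0.25129824]]
tip [[0.33797724 0.20983642]]
tips from top [[0.484, 0.217], [0.416, 0.25], [0.333, 0.208]]
[209.85416667 242.1995    ] 6000 ((586.2615966796875, -87.19303894042969), (239.9392852783203, 80.43500518798828), 89.8419418334961)
[386.11141824 253.06591537] 4703 ((612.3411865234375, 216.41665649414062), (191.38552856445312, 106.91242218017578), 89.84709167480469)
chk 1503 ((428.1558837890625, -108.75761413574219), (76.6412124633789, 40.26796340942383), 62.99637985229492)
```

```bash
python3 -m pendant '[{"claw":1,"dx":-20,"dy":46,"dz":0,"twist":0},{"claw":1,"dx":-20,"dy":92,"dz":-30,"twist":0},{"claw":1,"dx":-20,"dy":92,"dz":-80,"twist":0},{"claw":1,"dx":-20,"dy":92,"dz":-130,"twist":0},{"claw":1,"dx":-20,"dy":92,"dz":-180,"twist":0},{"claw":1,"dx":-20,"dy":92,"dz":-220,"twist":0},{"claw":1,"dx":-20,"dy":92,"dz":-220,"twist":0},{"claw":1,"dx":-20,"dy":92,"dz":-220,"twist":0}]'
python3 - <<'E'
from look import *
p,d,K,T,s=look('w1'); print(s['tool_pos'],yaw()); h=hsv(p); H,S,V=[h[...,k].astype(int) for k in range(3)]
m=(H>18)&(H<35)&(S>190)&(V>120)
c,a,pts=blob(m,pix(K,T,[.43,.133,.05]),50)[0]; print(c,a,cv2.minAreaRect((w(K,T,pts,.050)*1000).astype(np.float32)))
E
```

```text
clock: 3.0
tool_pos: [0.4298, 0.1361, 0.0813]
eef_rot: [-0.002, 1.0, 0.0, -0.001]
contact_force: [0.2, 0.1, 0.8]
opening: 0.998
finger_force: 0.0
[0.42981883 0.13610304 0.08134145] 1.5734090374722887
[277.41661301 229.93013522] 3106 ((431.8446350097656, 132.03773498535156), (46.297203063964844, 46.07611083984375), 29.516481399536133)
```

View pics/w1.png

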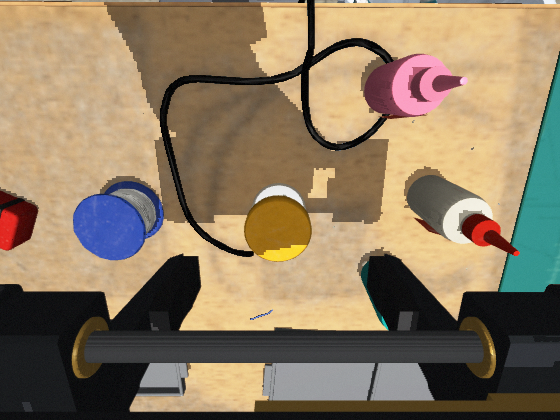

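Jar cap is centred at (277,230), between the fingers. The glue bottle, at (465,215), and the teal one are clear of the fingers.

```bash
python3 -m pendant '[{"claw":1,"dx":1,"dy":-2,"dz":-35,"twist":0},{"claw":1,"dx":1,"dy":-2,"dz":-66,"twist":0},{"claw":1,"dx":1,"dy":-2,"dz":-66,"twist":0},{"claw":0.3,"dx":1,"dy":-2,"dz":-66,"twist":0},{"claw":0.3,"dx":1,"dy":-2,"dz":-66,"twist":0},{"claw":0.3,"dx":1,"dy":-2,"dz":-66,"twist":0},{"claw":0.3,"dx":1,"dy":-2,"dz":-66,"twist":0},{"claw":0.3,"dx":1,"dy":-2,"dz":-66,"twist":0}]' 15
```

```text
clock: 3.85
tool_pos: [0.432, 0.132, 0.0158]
eef_rot: [0.0, 1.0, 0.0, 0.001]
contact_force: [-0.1, 1.0, -0.3]
opening: 0.571
finger_force: 0.0
```

```bash
python3 -m pendant '[{"claw":0.3,"dx":0,"dy":0,"dz":0,"twist":0},{"claw":0.3,"dx":0,"dy":0,"dz":0,"twist":0},{"claw":0.3,"dx":0,"dy":0,"dz":0,"twist":0},{"claw":0.3,"dx":0,"dy":0,"dz":25,"twist":0},{"claw":0.3,"dx":0,"dy":0,"dz":65,"twist":0},{"claw":0.3,"dx":0,"dy":0,"dz":110,"twist":0},{"claw":0.3,"dx":40,"dy":-30,"dz":110,"twist":0},{"claw":0.3,"dx":75,"dy":-65,"dz":110,"twist":0}]'
```

```text
clock: 4.65
tool_pos: [0.5087, 0.0682, 0.1273]
eef_rot: [-0.002, 1.0, 0.001, 0.002]
contact_force: [0.9, 0.7, -0.1]
opening: 0.3
finger_force: 0.0
```

Run:
```python
from look import *
p,d,K,T,s=look('w2'); print(s['tool_pos'],s['opening'],s['finger_force'])
q,d=eyes.snapshot('scene'); cv2.imwrite('pics/mix2.png',np.vstack([cv2.resize(p,(448,336)),cv2.resize(q[150:290,130:317],(448,255*448//341))][:1]+[cv2.resize(q[130:290,130:330],(448,264))]))
```

```text
[0.50869304 0.06821829 0.12725404] 0.2999061012751125 0.0
```

View pics/mix2.png

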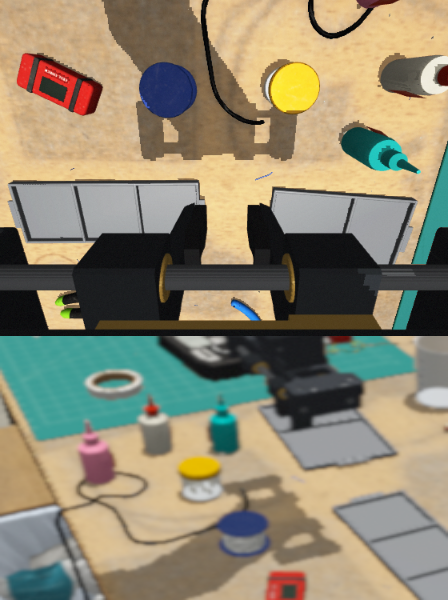

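```bash
cat > jar.py <<'E'
from look import *
import sys
p,d,K,T,s=look(sys.argv[1]); h=hsv(p); H,S,V=[h[...,k].astype(int) for k in range(3)]
m=(H>18)&(H<35)&(S>190)&(V>120)
c,a,pts=blob(m,pix(K,T,[.43,.133,.05]),50)[0]; print(s['tool_pos'],s['clock'],c,a,cv2.minAreaRect((w(K,T,pts,.050)*1000).astype(np.float32)))
px=pts[len(pts)//2]; z=d[px[1],px[0]]; print('cap depth pt',(T@np.r_[np.linalg.inv(K)@[px[0],px[1],1]*z,1])[:3])
E
python3 jar.py w3
```

```text
[0.51167511 0.05978245 0.12548473] 4.75 [379.55342375 103.40787297] 3023 ((430.60601806640625, 132.00718688964844), (47.142948150634766, 47.22113037109375), 47.15095901489258)
cap depth pt [0.42935176 0.13985625 0.05390819]
```

```bash
python3 -m pendant '[{"claw":0.85,"dx":-35,"dy":30,"dz":0,"twist":0},{"claw":0.85,"dx":-75,"dy":65,"dz":0,"twist":0},{"claw":0.85,"dx":-75,"dy":65,"dz":0,"twist":0},{"claw":0.85,"dx":-75,"dy":65,"dz":-20,"twist":0},{"claw":0.85,"dx":-75,"dy":65,"dz":-40,"twist":0},{"claw":0.85,"dx":-75,"dy":65,"dz":-40,"twist":0},{"claw":0.85,"dx":-75,"dy":65,"dz":-80,"twist":0},{"claw":0.85,"dx":-75,"dy":65,"dz":-114,"twist":0}]' 25
python3 -m pendant '[{"claw":0.3,"dx":0,"dy":0,"dz":0,"twist":0},{"claw":0.3,"dx":0,"dy":0,"dz":0,"twist":0},{"claw":0.3,"dx":0,"dy":0,"dz":0,"twist":0},{"claw":0.3,"dx":0,"dy":0,"dz":0,"twist":0},{"claw":0.3,"dx":0,"dy":0,"dz":0,"twist":0},{"claw":0.3,"dx":0,"dy":0,"dz":0,"twist":0},{"claw":0.3,"dx":0,"dy":0,"dz":0,"twist":0},{"claw":0.3,"dx":0,"dy":0,"dz":0,"twist":0}]'
```

```text
clock: 5.6
tool_pos: [0.4323, 0.1326, 0.0111]
eef_rot: [-0.0, 1.0, 0.001, 0.001]
contact_force: [0.2, 1.0, -0.3]
opening: 0.853
finger_force: 0.0
clock: 6.4
tool_pos: [0.4328, 0.1315, 0.0133]
eef_rot: [0.0, 1.0, 0.0, 0.002]
contact_force: [-0.5, -0.9, 13.3]
opening: 0.299
finger_force: 6.9
```

Run:
```python
from look import *
p,d,K,T,s=look('w4'); print(s['tool_pos'],s['opening'],s['finger_force'],s['contact_force'])
print(pix(K,T,s['tool_pos']))
cv2.imwrite('pics/w4c.png',p)
```

```text
[0.43283817 0.13152124 0.01330605] 0.29919579999306883 6.934264363080729 [-0.52992457 -0.89975685 13.34548924]
[283.12010499 248.3754889 ]
```

View pics/w4c.png

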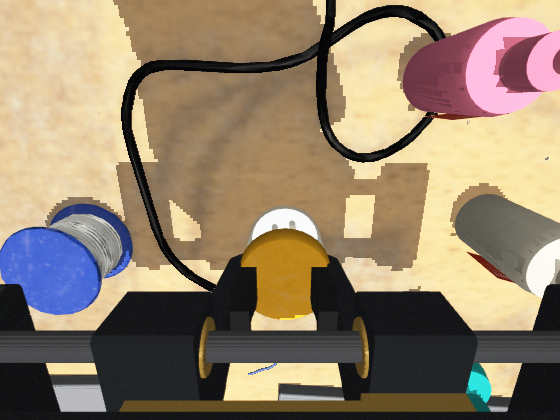

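The jar is between the fingers, and the claw stopped at its commanded 0.3 with only light contact. I'll command it fully shut.

```bash
python3 -m pendant '[{"claw":0,"dx":0,"dy":0,"dz":0,"twist":0},{"claw":0,"dx":0,"dy":0,"dz":0,"twist":0},{"claw":0,"dx":0,"dy":0,"dz":0,"twist":0},{"claw":0,"dx":0,"dy":0,"dz":0,"twist":0}]' 15
```

```text
clock: 6.85
tool_pos: [0.433, 0.1317, 0.0133]
eef_rot: [0.0, 1.0, 0.0, 0.002]
contact_force: [-0.9, -0.0, 14.1]
opening: 0.009
finger_force: 6.9
```

Run:
```python
from look import *
p,d,K,T,s=look('w5'); print(s['tool_pos'],s['opening'],s['finger_force'],s['contact_force'],s['moment'])
q,_=eyes.snapshot('scene'); cv2.imwrite('pics/w5m.png',np.hstack([cv2.resize(p[180:400,120:440],(400,275)),cv2.resize(q[160:270,150:310],(400,275))]))
```

```text
[0.43297353 0.13165616 0.0133273 ] 0.00862628141210687 6.9260381572530605 [-0.88651481 -0.0439727  14.11133889] [-0.28296889  0.0547989  -0.05678037]
```

View pics/w5m.png

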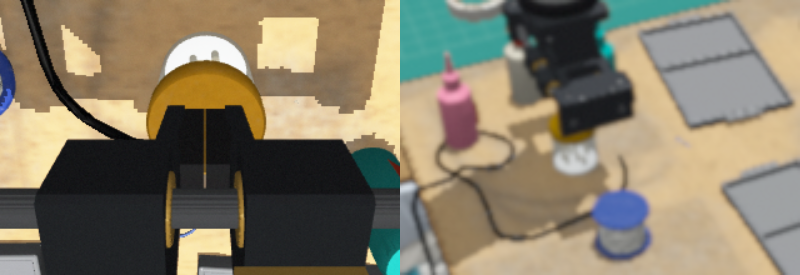

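Run:
```python
from look import *
Tc=np.array(eyes.camera_info('wrist')['T_tool_cam'])
for n,pts in [('w1',[(185,262),(190,258),(195,300),(375,262),(370,300)]),('w5',[(257,268),(262,290),(300,268),(275,340),(283,320),(285,240)]),('w4',[(240,262),(325,275),(285,260)])]:
    z=np.load(n+'.npz');K=z['K'];d=z['d']
    for c,rw in pts:
        q=np.linalg.inv(K)@[c,rw,1]*d[rw,c]; print(n,(c,rw),d[rw,c].round(3),(Tc@np.r_[q,1])[:3].round(4),(z['T']@np.r_[q,1])[:3].round(3))
```

```text
w1 (185, 262) 0.155 [ 0.0108 -0.0479 -0.0371] [0.419 0.088 0.118]
w1 (190, 258) 0.16 [ 0.01   -0.0471 -0.0314] [0.42  0.089 0.113]
w1 (195, 300) 0.3 [-0.0939 -0.0838  0.0808] [0.524 0.053 0.   ]
w1 (375, 262) 0.157 [ 0.0096  0.0458 -0.0347] [0.42  0.182 0.116]
w1 (370, 300) 0.299 [-0.093   0.0819  0.0797] [0.522 0.218 0.002]
w5 (257, 268) 0.149 [ 0.0112 -0.0122 -0.0435] [0.422 0.119 0.057]
w5 (262, 290) 0.131 [ 0.0112 -0.0087 -0.0617] [0.422 0.123 0.075]
w5 (300, 268) 0.148 [ 0.0112  0.008  -0.0436] [0.422 0.14  0.057]
w5 (275, 340) 0.081 [ 0.0276 -0.0019 -0.1091] [0.405 0.13  0.122]
w5 (283, 320) 0.225 [-0.0623 -0.0001  0.0122] [0.495 0.132 0.001]
w5 (285, 240) 0.147 [ 0.0243  0.0009 -0.0408] [0.408 0.133 0.054]
w4 (240, 262) 0.152 [ 0.012  -0.0207 -0.0392] [0.421 0.111 0.052]
w4 (325, 275) 0.146 [ 0.0094  0.0194 -0.0467] [0.423 0.151 0.06 ]
w4 (285, 260) 0.152 [ 0.0132  0.001  -0.0395] [0.419 0.132 0.053]
```

The fingers shut on top of the jar. The depth image puts the real fingertips about 28 mm behind the reported TCP, so all grip heights must be 28 mm lower. The jar is still standing. Lift, open, go lower.

```bash
python3 -m pendant '[{"claw":0,"dx":0,"dy":0,"dz":20,"twist":0},{"claw":0.9,"dx":0,"dy":0,"dz":50,"twist":0},{"claw":0.9,"dx":0,"dy":0,"dz":50,"twist":0},{"claw":0.9,"dx":0,"dy":0,"dz":50,"twist":0},{"claw":0.9,"dx":0,"dy":0,"dz":50,"twist":0},{"claw":0.9,"dx":0,"dy":0,"dz":50,"twist":0},{"claw":0.9,"dx":0,"dy":0,"dz":50,"twist":0},{"claw":0.9,"dx":0,"dy":0,"dz":50,"twist":0}]' 15
python3 -m pendant '[{"claw":0.9,"dx":0,"dy":0,"dz":0,"twist":0},{"claw":0.9,"dx":0,"dy":0,"dz":0,"twist":0},{"claw":0.9,"dx":0,"dy":0,"dz":0,"twist":0},{"claw":0.9,"dx":0,"dy":0,"dz":0,"twist":0},{"claw":0.9,"dx":0,"dy":0,"dz":0,"twist":0}]'
python3 jar.py w6
```

```text
clock: 7.75
tool_pos: [0.4313, 0.1319, 0.0607]
eef_rot: [-0.0, 1.0, -0.0, -0.0]
contact_force: [0.0, -0.1, 0.5]
opening: 0.619
finger_force: 0.0
clock: 8.25
tool_pos: [0.4316, 0.1319, 0.0612]
eef_rot: [-0.0, 1.0, 0.0, 0.0]
contact_force: [-0.1, -0.8, 1.0]
opening: 0.899
finger_force: 0.0
[0.43163318 0.13194505 0.06116737] 8.25 [283.87835703 238.94549763] 3798 ((431.71142578125, 132.43272399902344), (47.010128021240234, 46.75682830810547), 27.739545822143555)
cap depth pt [0.42850497 0.12871633 0.05427318]
```

```bash
python3 -m pendant '[{"claw":0.9,"dx":0,"dy":0,"dz":-40,"twist":0},{"claw":0.9,"dx":0,"dy":0,"dz":-65,"twist":0},{"claw":0.9,"dx":0,"dy":0,"dz":-77,"twist":0},{"claw":0,"dx":0,"dy":0,"dz":-77,"twist":0},{"claw":0,"dx":0,"dy":0,"dz":-77,"twist":0},{"claw":0,"dx":0,"dy":0,"dz":-77,"twist":0},{"claw":0,"dx":0,"dy":0,"dz":-77,"twist":0},{"claw":0,"dx":0,"dy":0,"dz":-77,"twist":0}]' 15
python3 -m pendant '[{"claw":0,"dx":0,"dy":0,"dz":0,"twist":0},{"claw":0,"dx":0,"dy":0,"dz":0,"twist":0},{"claw":0,"dx":0,"dy":0,"dz":0,"twist":0}]'
```

```text
clock: 9.1
tool_pos: [0.4315, 0.1319, -0.016]
eef_rot: [0.0, 1.0, 0.0, -0.0]
contact_force: [-0.5, 0.6, -1.1]
opening: 0.506
finger_force: 15.0
clock: 9.4
tool_pos: [0.4317, 0.132, -0.0158]
eef_rot: [-0.0, 1.0, -0.0, 0.0]
contact_force: [-0.4, 0.6, 0.1]
opening: 0.505
finger_force: 15.0
```

```bash
python3 -m pendant '[{"claw":0,"dx":0,"dy":0,"dz":20,"twist":0},{"claw":0,"dx":0,"dy":0,"dz":60,"twist":0},{"claw":0,"dx":20,"dy":-15,"dz":90,"twist":0},{"claw":0,"dx":55,"dy":-50,"dz":90,"twist":0},{"claw":0,"dx":90,"dy":-85,"dz":90,"twist":0},{"claw":0,"dx":125,"dy":-115,"dz":90,"twist":0},{"claw":0,"dx":155,"dy":-139,"dz":90,"twist":0},{"claw":0,"dx":155,"dy":-139,"dz":90,"twist":0}]'
python3 - <<'E'
from look import *
p,d,K,T,s=look('w7'); print(s['tool_pos'],s['opening'],s['finger_force'],yaw())
E
```

```text
clock: 10.2
tool_pos: [0.5905, -0.0135, 0.0734]
eef_rot: [0.005, 1.0, -0.002, 0.002]
contact_force: [-0.9, 0.1, -0.6]
opening: 0.507
finger_force: 15.0
[ 0.59053987 -0.01353067  0.07343797] 0.5068894089389588 14.999361634254456 1.5648946019684395
```

View pics/w7.png

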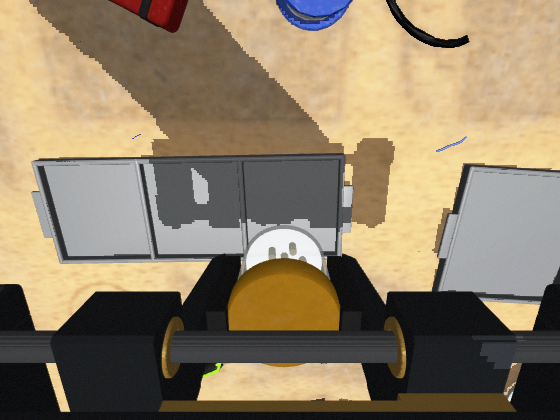

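The jar is held upright over the left compartment. Tray near corners are at (35,160) and (343,154), the far left at (62,262), and the short tray's near right corner at (467,165).

Run:
```python
from h import *
z=np.load('w7.npz');K,T=z['K'],z['T']
print((w(K,T,[(35,160),(343,154),(343,256),(62,262),(240,157),(139,158)],.01)*1000).round(1).tolist()); print((w(K,T,[(467,165),(439,298)],.01)*1000).round(1).tolist(),r.get_state()['tool_pos'])
```

```text
[[546.2, -201.6], [543.9, 31.6], [629.4, 36.0], [633.2, -201.9], [545.4, -45.9], [545.5, -122.3]]
[[553.1, 126.0], [671.5, 122.7]] [ 0.58790354 -0.01012566  0.07345238]
```

```bash
python3 -m pendant '[{"claw":0,"dx":0,"dy":0,"dz":-40,"twist":0},{"claw":0,"dx":0,"dy":0,"dz":-70,"twist":0},{"claw":0,"dx":0,"dy":0,"dz":-82,"twist":0},{"claw":0,"dx":0,"dy":0,"dz":-86,"twist":0},{"claw":0,"dx":0,"dy":0,"dz":-86,"twist":0},{"claw":0.7,"dx":0,"dy":0,"dz":-86,"twist":0},{"claw":0.7,"dx":0,"dy":0,"dz":-86,"twist":0},{"claw":0.7,"dx":0,"dy":0,"dz":-86,"twist":0}]'
python3 -m pendant '[{"claw":0.9,"dx":0,"dy":0,"dz":30,"twist":0},{"claw":0.9,"dx":0,"dy":0,"dz":80,"twist":0},{"claw":0.9,"dx":0,"dy":0,"dz":130,"twist":0},{"claw":0.9,"dx":-40,"dy":-25,"dz":130,"twist":0},{"claw":0.9,"dx":-70,"dy":-60,"dz":130,"twist":0},{"claw":0.9,"dx":-100,"dy":-95,"dz":130,"twist":0},{"claw":0.9,"dx":-130,"dy":-125,"dz":130,"twist":0},{"claw":0.9,"dx":-130,"dy":-125,"dz":130,"twist":0}]'
cat > all.py <<'E'
from look import *
import sys
p,d,K,T,s=look(sys.argv[1]); print(s['clock'],s['tool_pos'].round(4) if hasattr(s['tool_pos'],'round') else s['tool_pos'],'yaw',yaw().round(3))
h=hsv(p); H,S,V=[h[...,k].astype(int) for k in range(3)]
C={'blue':((H>105)&(H<130)&(S>100)&(V>60),.04),'yel':((H>18)&(H<35)&(S>190)&(V>100),.05),'red':(((H<8)|(H>170))&(S>110),.024)}
for n,(m,z) in C.items():
    m=m.astype(np.uint8)
    if n=='red': m=cv2.morphologyEx(m,cv2.MORPH_CLOSE,np.ones((13,13)))
    if n=='blue': m=cv2.morphologyEx(m,cv2.MORPH_OPEN,np.ones((9,9)))
    for c,a,pts in blob(m,None,300):
        rc=cv2.minAreaRect((w(K,T,pts,z)*1000).astype(np.float32)); print(n,c.round(),a,np.round(rc[0],1),np.round(rc[1],1),round(rc[2],1))
E
python3 all.py w8
```

```text
clock: 11.05
tool_pos: [0.5873, -0.007, -0.0109]
eef_rot: [0.0, 1.0, 0.0, 0.001]
contact_force: [0.2, 0.2, 0.2]
opening: 0.694
finger_force: 0.0
clock: 11.85
tool_pos: [0.4506, -0.138, 0.1179]
eef_rot: [0.004, 1.0, -0.003, -0.003]
contact_force: [-0.1, -0.0, -0.2]
opening: 0.899
finger_force: 0.0
11.85 [ 0.4506 -0.138   0.1179] yaw 1.566
blue [170. 163.] 3334 [ 413.  -229.6] [51.9 52.2] 36.7
blue [460. 186.] 3107 [433.1   7.6] [52.4 50.9] 89.7
red [314. 176.] 3202 [ 428.2 -111.2] [74.6 37.7] 63.3
red [164. 395.] 474 [ 678.8 -276.3] [29.9 47.8] 36.7
```

```bash
python3 -m pendant '[{"claw":0.9,"dx":-20,"dy":-45,"dz":0,"twist":0},{"claw":0.9,"dx":-44,"dy":-97,"dz":0,"twist":0},{"claw":0.9,"dx":-44,"dy":-97,"dz":-30,"twist":0},{"claw":0.9,"dx":-44,"dy":-97,"dz":-70,"twist":0},{"claw":0.9,"dx":-44,"dy":-97,"dz":-110,"twist":0},{"claw":0.9,"dx":-44,"dy":-97,"dz":-134,"twist":0},{"claw":0.9,"dx":-44,"dy":-97,"dz":-134,"twist":0},{"claw":0,"dx":-44,"dy":-97,"dz":-134,"twist":0}]' 25
python3 -m pendant '[{"claw":0,"dx":0,"dy":0,"dz":0,"twist":0},{"claw":0,"dx":0,"dy":0,"dz":0,"twist":0},{"claw":0,"dx":0,"dy":0,"dz":0,"twist":0},{"claw":0,"dx":0,"dy":0,"dz":0,"twist":0},{"claw":0,"dx":0,"dy":0,"dz":0,"twist":0}]'
```

```text
clock: 12.7
tool_pos: [0.414, -0.2282, -0.0155]
eef_rot: [-0.001, 1.0, 0.0, 0.001]
contact_force: [0.4, 0.3, 0.4]
opening: 0.836
finger_force: 0.0
clock: 13.2
tool_pos: [0.4135, -0.2295, -0.0147]
eef_rot: [0.0, 1.0, -0.0, 0.001]
contact_force: [-0.4, 0.7, 6.7]
opening: 0.601
finger_force: 25.0
```

```bash
python3 -m pendant '[{"claw":0,"dx":0,"dy":0,"dz":20,"twist":0},{"claw":0,"dx":0,"dy":0,"dz":60,"twist":0},{"claw":0,"dx":20,"dy":8,"dz":80,"twist":0},{"claw":0,"dx":60,"dy":25,"dz":80,"twist":0},{"claw":0,"dx":100,"dy":40,"dz":80,"twist":0},{"claw":0,"dx":140,"dy":55,"dz":80,"twist":0},{"claw":0,"dx":176,"dy":66,"dz":80,"twist":0},{"claw":0,"dx":176,"dy":66,"dz":80,"twist":0}]'
python3 -m pendant '[{"claw":0,"dx":0,"dy":0,"dz":-30,"twist":0},{"claw":0,"dx":0,"dy":0,"dz":-60,"twist":0},{"claw":0,"dx":0,"dy":0,"dz":-72,"twist":0},{"claw":0,"dx":0,"dy":0,"dz":-76,"twist":0},{"claw":0,"dx":0,"dy":0,"dz":-76,"twist":0}]'
```

```text
clock: 14.0
tool_pos: [0.5944, -0.159, 0.065]
eef_rot: [-0.001, 1.0, 0.002, 0.004]
contact_force: [-0.8, 1.2, -2.4]
opening: 0.591
finger_force: 25.0
clock: 14.5
tool_pos: [0.5875, -0.1634, -0.0113]
eef_rot: [-0.0, 1.0, -0.0, -0.001]
contact_force: [1.5, 0.2, -3.4]
opening: 0.591
finger_force: 25.0
```

```bash
python3 -m pendant '[{"claw":0.75,"dx":0,"dy":0,"dz":-1,"twist":0},{"claw":0.75,"dx":0,"dy":0,"dz":-1,"twist":0},{"claw":0.75,"dx":0,"dy":0,"dz":-1,"twist":0},{"claw":0.9,"dx":0,"dy":0,"dz":30,"twist":0},{"claw":0.9,"dx":0,"dy":0,"dz":80,"twist":0},{"claw":0.9,"dx":-20,"dy":20,"dz":120,"twist":0},{"claw":0.9,"dx":-55,"dy":55,"dz":120,"twist":0},{"claw":0.9,"dx":-90,"dy":90,"dz":120,"twist":0}]'
python3 -m pendant '[{"claw":0.9,"dx":-35,"dy":40,"dz":0,"twist":0},{"claw":0.9,"dx":-66,"dy":80,"dz":-20,"twist":0},{"claw":0.9,"dx":-66,"dy":80,"dz":-60,"twist":0},{"claw":0.9,"dx":-66,"dy":80,"dz":-60,"twist":0},{"claw":0.9,"dx":-66,"dy":80,"dz":-60,"twist":0}]'
python3 all.py w9
```

```text
clock: 15.3
tool_pos: [0.4992, -0.0722, 0.1099]
eef_rot: [0.001, 1.0, 0.0, 0.002]
contact_force: [0.0, 1.8, -0.8]
opening: 0.897
finger_force: 0.0
clock: 15.8
tool_pos: [0.4331, 0.0069, 0.0484]
eef_rot: [-0.001, 1.0, -0.001, -0.0]
contact_force: [1.0, -0.0, -0.3]
opening: 0.907
finger_force: 0.0
15.8 [0.4331 0.0069 0.0484] yaw 1.57
blue [284. 241.] 4943 [433.8   7.4] [51.7 51.2] 0.1
red [525.  39.] 352 [312.1 142.4] [33.3  5.1] 9.2
red [114. 219.] 6169 [ 425.5 -107.4] [76.7 46. ] 63.4
```

View pics/w9.png

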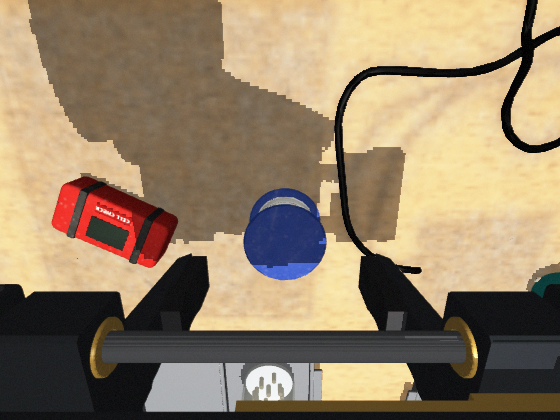

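```bash
python3 -m pendant '[{"claw":0.9,"dx":0,"dy":0,"dz":-35,"twist":0},{"claw":0.9,"dx":0,"dy":0,"dz":-64,"twist":0},{"claw":0.9,"dx":0,"dy":0,"dz":-64,"twist":0},{"claw":0,"dx":0,"dy":0,"dz":-64,"twist":0},{"claw":0,"dx":0,"dy":0,"dz":-64,"twist":0},{"claw":0,"dx":0,"dy":0,"dz":-64,"twist":0},{"claw":0,"dx":0,"dy":0,"dz":-64,"twist":0},{"claw":0,"dx":0,"dy":0,"dz":-64,"twist":0}]' 25
python3 -m pendant '[{"claw":0,"dx":0,"dy":0,"dz":0,"twist":0},{"claw":0,"dx":0,"dy":0,"dz":20,"twist":0},{"claw":0,"dx":0,"dy":0,"dz":60,"twist":0},{"claw":0,"dx":10,"dy":5,"dz":100,"twist":0},{"claw":0,"dx":40,"dy":35,"dz":100,"twist":0},{"claw":0,"dx":70,"dy":70,"dz":100,"twist":0},{"claw":0,"dx":95,"dy":110,"dz":100,"twist":0},{"claw":0,"dx":120,"dy":150,"dz":100,"twist":0}]'
python3 -m pendant '[{"claw":0,"dx":25,"dy":35,"dz":0,"twist":0},{"claw":0,"dx":50,"dy":75,"dz":0,"twist":0},{"claw":0,"dx":70,"dy":110,"dz":0,"twist":0},{"claw":0,"dx":70,"dy":110,"dz":0,"twist":0},{"claw":0,"dx":70,"dy":110,"dz":0,"twist":0}]'
python3 all.py w10
```

```text
clock: 16.65
tool_pos: [0.4337, 0.0069, -0.0147]
eef_rot: [0.0, 1.0, -0.0, 0.001]
contact_force: [0.6, -0.7, 8.9]
opening: 0.594
finger_force: 25.0
clock: 17.45
tool_pos: [0.5496, 0.1515, 0.0852]
eef_rot: [0.001, 1.0, 0.0, 0.0]
contact_force: [0.7, -0.4, -2.5]
opening: 0.596
finger_force: 25.0
clock: 17.95
tool_pos: [0.6174, 0.2614, 0.0835]
eef_rot: [-0.001, 1.0, -0.0, -0.001]
contact_force: [0.5, -1.2, -3.6]
opening: 0.594
finger_force: 25.0
17.95 [0.6174 0.2614 0.0835] yaw 1.572
blue [283. 225.] 490 [619.1 261.2] [10.4 32.9] 0.2
blue [283. 293.] 8103 [677.2 261.4] [74.4 94.8] 0.2
```

View pics/w10.png

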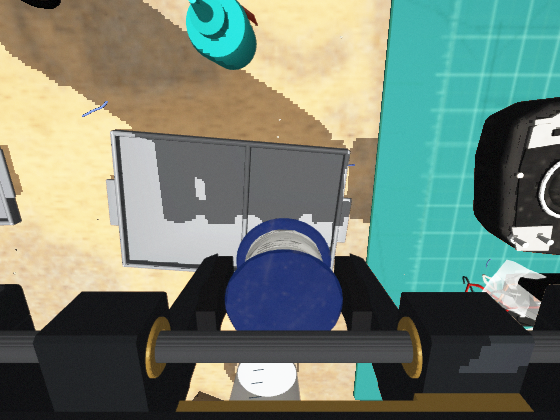

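Run:
```python
from h import *
z=np.load('w10.npz');K,T=z['K'],z['T']
W=w(K,T,[(112,131),(349,151),(124,266),(248,143)],.01); print((W*1000).round(1).tolist())
y=(W[1]-W[0]); L=np.hypot(*y); y/=L; x=np.array([y[1],-y[0]]); yawt=np.arctan2(-y[0],y[1])
c=(W[0]+W[1])/2+.059*x; print(L,yawt,'c',c,'small',c+.052*y,'large',c-.039*y,'depthlen',np.hypot(*(W[2]-W[0]))); s=r.get_state();print(s['clock'],s['tool_pos'])
```

```text
[[554.4, 129.9], [569.1, 312.6], [671.1, 120.4], [563.2, 233.9]]
0.18328349070430877 -0.08023546044338213 c [0.6205795  0.21653567] small [0.62474726 0.26836838] large [0.61745367 0.17766114] depthlen 0.11702432075891137
18.0 [0.61744219 0.25949491 0.08339103]
```

```bash
python3 -m pendant '[{"claw":0,"dx":7,"dy":8,"dz":-30,"twist":-0.08},{"claw":0,"dx":7,"dy":8,"dz":-65,"twist":-0.08},{"claw":0,"dx":7,"dy":8,"dz":-85,"twist":-0.08},{"claw":0,"dx":7,"dy":8,"dz":-92,"twist":-0.08},{"claw":0,"dx":7,"dy":8,"dz":-95,"twist":-0.08},{"claw":0,"dx":7,"dy":8,"dz":-95,"twist":-0.08}]'
```

```text
clock: 18.6
tool_pos: [0.6261, 0.2686, -0.0101]
eef_rot: [0.04, 0.999, 0.0, 0.0]
contact_force: [-0.5, -0.7, -3.4]
opening: 0.601
finger_force: 25.0
```

```bash
python3 -m pendant '[{"claw":0.75,"dx":0,"dy":0,"dz":-1,"twist":0},{"claw":0.75,"dx":0,"dy":0,"dz":-1,"twist":0},{"claw":0.75,"dx":0,"dy":0,"dz":-1,"twist":0},{"claw":0.9,"dx":0,"dy":0,"dz":30,"twist":0},{"claw":0.9,"dx":0,"dy":0,"dz":80,"twist":0},{"claw":0.9,"dx":-20,"dy":-20,"dz":120,"twist":0},{"claw":0.9,"dx":-50,"dy":-55,"dz":120,"twist":0.1},{"claw":0.9,"dx":-80,"dy":-90,"dz":120,"twist":0.1}]'
python3 -m pendant '[{"claw":0.9,"dx":-25,"dy":-40,"dz":0,"twist":0},{"claw":0.9,"dx":-50,"dy":-80,"dz":0,"twist":0},{"claw":0.9,"dx":-75,"dy":-120,"dz":0,"twist":0},{"claw":0.9,"dx":-95,"dy":-160,"dz":0,"twist":0},{"claw":0.9,"dx":-115,"dy":-200,"dz":0,"twist":0},{"claw":0.9,"dx":-115,"dy":-240,"dz":0,"twist":0},{"claw":0.9,"dx":-115,"dy":-270,"dz":0,"twist":0},{"claw":0.9,"dx":-115,"dy":-285,"dz":0,"twist":0}]'
python3 all.py w11; python3 -c "
from plant import r;print(r.get_state()['q'])"
```

```text
clock: 19.4
tool_pos: [0.5459, 0.1789, 0.1113]
eef_rot: [-0.011, 1.0, 0.001, 0.002]
contact_force: [0.4, -0.3, -0.6]
opening: 0.9
finger_force: 0.0
clock: 20.2
tool_pos: [0.4304, -0.1098, 0.1095]
eef_rot: [-0.008, 1.0, -0.001, 0.0]
contact_force: [-0.7, 0.4, 0.4]
opening: 0.9
finger_force: 0.0
20.2 [ 0.4304 -0.1098  0.1095] yaw 1.584
blue [226. 372.] 926 [ 603.6 -163.8] [27. 50.] 1.1
yel [389. 377.] 1217 [595.8  -5. ] [37.3 47.3] 1.1
red [282. 199.] 3314 [ 427.4 -110.2] [73.6 40. ] 63.3
[ 0.52612661  0.71110765 -0.60762316  2.17771034  0.87161998  0.51338686
  0.82268906]
```

View pics/w11.png

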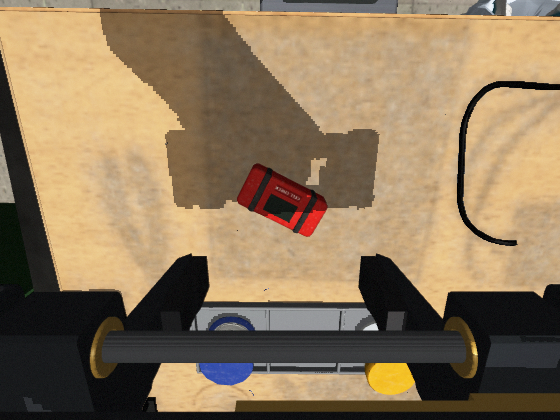

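Checker at (282,199), long axis about 27° off the table's y. The spool (228,372) and jar (389,375) stand in the tray's end compartments. Turning to grip across the checker's short side.

```bash
python3 -m pendant '[{"claw":0.9,"dx":-2,"dy":0,"dz":0,"twist":0.15},{"claw":0.9,"dx":-2,"dy":0,"dz":0,"twist":0.3},{"claw":0.9,"dx":-2,"dy":0,"dz":0,"twist":0.45},{"claw":0.9,"dx":-2,"dy":0,"dz":0,"twist":0.6},{"claw":0.9,"dx":-2,"dy":0,"dz":0,"twist":0.75},{"claw":0.9,"dx":-2,"dy":0,"dz":0,"twist":0.9},{"claw":0.9,"dx":-2,"dy":0,"dz":0,"twist":1.04},{"claw":0.9,"dx":-2,"dy":0,"dz":0,"twist":1.1}]'
python3 all.py w12; python3 -c "
from plant import r;print(r.get_state()['q'])"
```

```text
clock: 21.05
tool_pos: [0.4293, -0.1055, 0.1096]
eef_rot: [-0.533, 0.846, -0.0, 0.001]
contact_force: [0.1, 0.5, 0.4]
opening: 0.896
finger_force: 0.0
21.05 [ 0.4293 -0.1055  0.1096] yaw 2.697
blue [ 79. 229.] 2936 [ 590.2 -163. ] [51.6 53.4] 64.5
yel [179. 376.] 1195 [591.2   2.7] [36.1 48. ] 64.6
red [38. 75.] 1112 [ 561.9 -276.1] [74.8 22.7] 12.3
red [280. 193.] 3073 [ 428.4 -112.6] [77.  35.7] 63.1
[ 0.67307447  0.79151446 -0.89117797  2.17729468  1.04422796  0.6939672
  1.73151593]
```

```bash
python3 -m pendant '[{"claw":0.9,"dx":-1,"dy":-4,"dz":-45,"twist":-0.02},{"claw":0.9,"dx":-1,"dy":-4,"dz":-90,"twist":-0.02},{"claw":0.9,"dx":-1,"dy":-4,"dz":-120,"twist":-0.02},{"claw":0.9,"dx":-1,"dy":-4,"dz":-132,"twist":-0.02},{"claw":0.9,"dx":-1,"dy":-4,"dz":-132,"twist":-0.02},{"claw":0,"dx":-1,"dy":-4,"dz":-132,"twist":-0.02},{"claw":0,"dx":-1,"dy":-4,"dz":-132,"twist":-0.02},{"claw":0,"dx":-1,"dy":-4,"dz":-132,"twist":-0.02}]' 20
python3 -m pendant '[{"claw":0,"dx":0,"dy":0,"dz":0,"twist":0},{"claw":0,"dx":0,"dy":0,"dz":0,"twist":0},{"claw":0,"dx":0,"dy":0,"dz":0,"twist":0},{"claw":0,"dx":0,"dy":0,"dz":0,"twist":0}]'
```

```text
clock: 21.9
tool_pos: [0.4284, -0.1104, -0.0219]
eef_rot: [-0.523, 0.853, -0.001, 0.001]
contact_force: [-0.8, -0.3, 0.3]
opening: 0.653
finger_force: 0.0
clock: 22.3
tool_pos: [0.4281, -0.1106, -0.0226]
eef_rot: [-0.523, 0.853, -0.0, 0.0]
contact_force: [0.8, 0.1, 4.4]
opening: 0.404
finger_force: 20.0
```

```bash
python3 -m pendant '[{"claw":0,"dx":0,"dy":0,"dz":20,"twist":0},{"claw":0,"dx":0,"dy":0,"dz":50,"twist":0},{"claw":0,"dx":0,"dy":0,"dz":50,"twist":0}]'
python3 - <<'E'
from look import *
p,d,K,T,s=look('w13'); q,_=eyes.snapshot('scene'); cv2.imwrite('pics/w13m.png',np.hstack([cv2.resize(p[100:400,120:440],(400,375)),cv2.resize(q[230:350,200:328],(400,375))]))
E
```

```text
clock: 22.6
tool_pos: [0.4289, -0.1101, 0.0293]
eef_rot: [-0.523, 0.852, -0.001, 0.001]
contact_force: [0.9, -1.1, -1.8]
opening: 0.406
finger_force: 20.0
```

View pics/w13m.png

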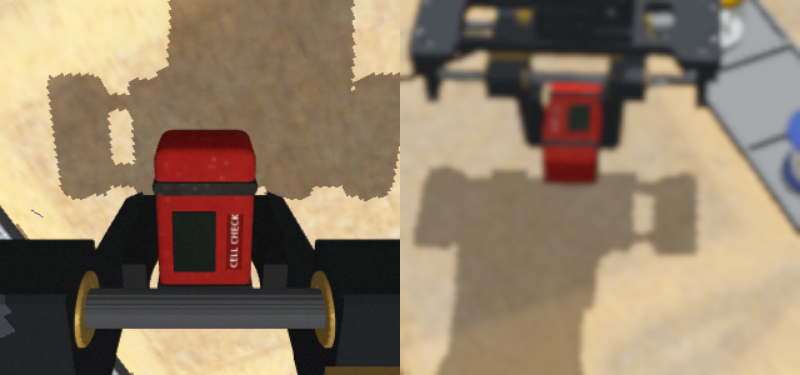

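The checker is held level, its width about 36 mm between the pads. It carries the CELL CHECK label, so it is the right item. Carrying it to the short tray.

```bash
python3 -m pendant '[{"claw":0,"dx":0,"dy":0,"dz":40,"twist":0},{"claw":0,"dx":10,"dy":20,"dz":70,"twist":0.1},{"claw":0,"dx":30,"dy":55,"dz":70,"twist":0.2},{"claw":0,"dx":50,"dy":95,"dz":70,"twist":0.3},{"claw":0,"dx":75,"dy":135,"dz":70,"twist":0.386},{"claw":0,"dx":100,"dy":170,"dz":70,"twist":0.386},{"claw":0,"dx":120,"dy":205,"dz":70,"twist":0.386},{"claw":0,"dx":120,"dy":205,"dz":70,"twist":0.386}]'
python3 -m pendant '[{"claw":0,"dx":25,"dy":30,"dz":0,"twist":0},{"claw":0,"dx":50,"dy":60,"dz":0,"twist":0},{"claw":0,"dx":69,"dy":83,"dz":0,"twist":0},{"claw":0,"dx":69,"dy":83,"dz":0,"twist":0},{"claw":0,"dx":69,"dy":83,"dz":0,"twist":0}]'
python3 all.py w14
```

```text
clock: 23.5
tool_pos: [0.5495, 0.1018, 0.0964]
eef_rot: [-0.678, 0.735, 0.002, 0.003]
contact_force: [-0.1, -0.7, -1.7]
opening: 0.405
finger_force: 20.0
clock: 24.0
tool_pos: [0.6155, 0.1767, 0.0952]
eef_rot: [-0.677, 0.736, 0.0, -0.002]
contact_force: [-0.5, -1.2, -1.0]
opening: 0.404
finger_force: 20.0
24.0 [0.6155 0.1767 0.0952] yaw 3.057
red [285. 260.] 7917 [618.4 233.1] [121.8  70.4] 85.2
red [500. 278.] 754 [428.4 257.8] [23.4 38.4] 49.0
```

View pics/w14.png

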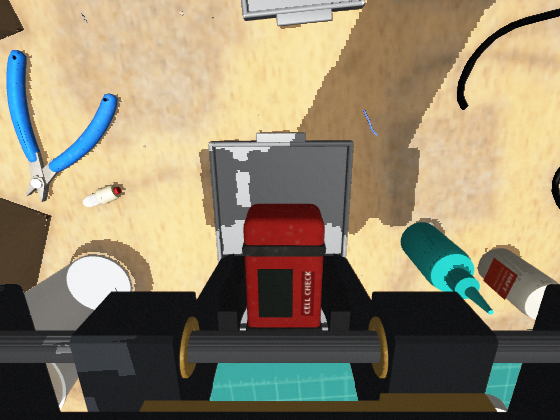

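```bash
python3 -m pendant '[{"claw":0,"dx":2,"dy":1,"dz":-45,"twist":0},{"claw":0,"dx":2,"dy":1,"dz":-80,"twist":0},{"claw":0,"dx":2,"dy":1,"dz":-100,"twist":0},{"claw":0,"dx":2,"dy":1,"dz":-110,"twist":0},{"claw":0,"dx":2,"dy":1,"dz":-114,"twist":0},{"claw":0,"dx":2,"dy":1,"dz":-114,"twist":0}]'
python3 -m pendant '[{"claw":0.65,"dx":0,"dy":0,"dz":0,"twist":0},{"claw":0.65,"dx":0,"dy":0,"dz":0,"twist":0},{"claw":0.65,"dx":0,"dy":0,"dz":0,"twist":0},{"claw":0.65,"dx":0,"dy":0,"dz":20,"twist":0},{"claw":0.65,"dx":0,"dy":0,"dz":60,"twist":0},{"claw":0.65,"dx":0,"dy":0,"dz":110,"twist":0},{"claw":0.65,"dx":0,"dy":0,"dz":160,"twist":0},{"claw":0.65,"dx":-30,"dy":0,"dz":180,"twist":-0.1}]'
```

```text
clock: 24.65
tool_pos: [0.619, 0.1788, -0.0163]
eef_rot: [-0.676, 0.736, 0.0, 0.0]
contact_force: [0.4, -0.2, -0.7]
opening: 0.408
finger_force: 20.0
clock: 25.45
tool_pos: [0.5933, 0.181, 0.1698]
eef_rot: [-0.637, 0.771, -0.001, 0.006]
contact_force: [-0.7, 1.2, 0.3]
opening: 0.651
finger_force: 0.0
```

```bash
python3 -m pendant '[{"claw":0.9,"dx":-30,"dy":3,"dz":10,"twist":-0.15},{"claw":0.9,"dx":-60,"dy":6,"dz":10,"twist":-0.3},{"claw":0.9,"dx":-90,"dy":10,"dz":10,"twist":-0.45},{"claw":0.9,"dx":-120,"dy":15,"dz":10,"twist":-0.6},{"claw":0.9,"dx":-150,"dy":20,"dz":10,"twist":-0.75},{"claw":0.9,"dx":-180,"dy":25,"dz":10,"twist":-0.9},{"claw":0.9,"dx":-180,"dy":35,"dz":10,"twist":-1.05},{"claw":0.9,"dx":-180,"dy":40,"dz":10,"twist":-1.2}]' 15
python3 -m pendant '[{"claw":0.9,"dx":0,"dy":15,"dz":0,"twist":-0.15},{"claw":0.9,"dx":0,"dy":30,"dz":0,"twist":-0.24},{"claw":0.9,"dx":0,"dy":30,"dz":0,"twist":-0.24},{"claw":0.9,"dx":0,"dy":30,"dz":0,"twist":-0.24}]'
python3 all.py w15
```

```text
clock: 26.25
tool_pos: [0.4077, 0.2201, 0.1749]
eef_rot: [-0.091, 0.996, 0.001, 0.001]
contact_force: [0.0, -0.3, 0.2]
opening: 0.899
finger_force: 0.0
clock: 26.65
tool_pos: [0.4084, 0.2486, 0.1739]
eef_rot: [0.025, 1.0, 0.0, 0.0]
contact_force: [0.3, -0.4, -0.0]
opening: 0.901
finger_force: 0.0
26.65 [0.4084 0.2486 0.1739] yaw 1.519
blue [309. 369.] 446 [644.1 268.3] [41.5 22.5] 87.2
red [241. 115.] 1498 [335.8 211.1] [40.2 46.1] 68.3
red [292. 212.] 349 [438.5 256.6] [23.1 24.4] 49.0
```

View pics/w15.png

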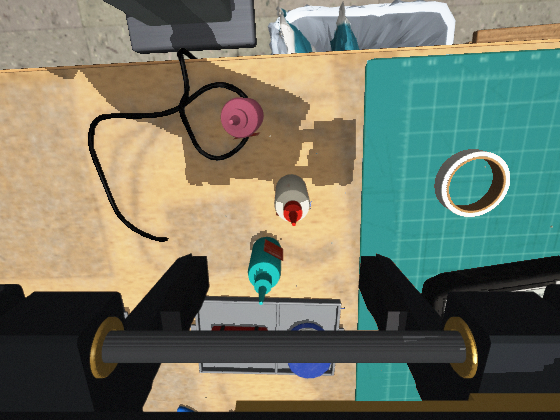

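The white bottle with the red nozzle stands between the fingers' columns, shoulder at (292,207) and tip at (293,222). The teal bottle is at (264,265), pink at (241,118).

Run:
```python
from h import *
z=np.load('w15.npz');K,T=z['K'],z['T']
for q,h in [((293,222),.106),((292,212),.088),((293,205),.072),((264,297),.106)]: print(w(K,T,q,h).round(4))
h=hsv(cv2.imread('pics/w15.png')); m=(h[...,1]<60)&(h[...,2]>90); 
for c,a,pts in blob(m,(292,195),60)[:1]: print(c,a,pts.min(0),pts.max(0))
for hh in (.02,.05,.07): print(w(K,T,[(275,190),(310,200)],hh))
```

```text
[[0.4182 0.2561]]
[[0.4159 0.2558]]
[[0.4148 0.2572]]
[[0.4891 0.2272]]
[291.69270166 197.14852753] 781 [275 180] [310 220]
[[0.41416336 0.23927987]
 [0.42733188 0.27667325]]
[[0.40579509 0.24054643]
 [0.41776175 0.27452697]]
[[0.40021625 0.2413908 ]
 [0.41138165 0.27309613]]
```

```bash
python3 -m pendant '[{"claw":0.9,"dx":7,"dy":6,"dz":-20,"twist":0.05},{"claw":0.9,"dx":7,"dy":6,"dz":-60,"twist":0.05},{"claw":0.9,"dx":7,"dy":6,"dz":-100,"twist":0.05},{"claw":0.9,"dx":7,"dy":6,"dz":-135,"twist":0.05},{"claw":0.9,"dx":7,"dy":6,"dz":-154,"twist":0.05},{"claw":0.9,"dx":7,"dy":6,"dz":-159,"twist":0.05},{"claw":0,"dx":7,"dy":6,"dz":-159,"twist":0.05},{"claw":0,"dx":7,"dy":6,"dz":-159,"twist":0.05}]' 12
python3 -m pendant '[{"claw":0,"dx":0,"dy":0,"dz":0,"twist":0},{"claw":0,"dx":0,"dy":0,"dz":0,"twist":0},{"claw":0,"dx":0,"dy":0,"dz":0,"twist":0},{"claw":0,"dx":0,"dy":0,"dz":0,"twist":0},{"claw":0,"dx":0,"dy":0,"dz":0,"twist":0},{"claw":0,"dx":0,"dy":0,"dz":0,"twist":0}]'
```

```text
clock: 27.5
tool_pos: [0.4162, 0.2547, 0.015]
eef_rot: [0.002, 1.0, 0.001, 0.0]
contact_force: [-0.3, 0.8, 0.4]
opening: 0.742
finger_force: 0.0
clock: 28.1
tool_pos: [0.4159, 0.2549, 0.0144]
eef_rot: [0.002, 1.0, 0.0, 0.0]
contact_force: [0.9, 0.1, 2.7]
opening: 0.394
finger_force: 11.9
```

```bash
python3 -m pendant '[{"claw":0,"dx":0,"dy":0,"dz":20,"twist":0},{"claw":0,"dx":0,"dy":0,"dz":60,"twist":0},{"claw":0,"dx":0,"dy":0,"dz":100,"twist":0},{"claw":0,"dx":0,"dy":-10,"dz":130,"twist":0},{"claw":0,"dx":10,"dy":-45,"dz":130,"twist":0},{"claw":0,"dx":25,"dy":-85,"dz":130,"twist":0},{"claw":0,"dx":45,"dy":-120,"dz":130,"twist":0},{"claw":0,"dx":65,"dy":-155,"dz":130,"twist":0}]'
python3 -m pendant '[{"claw":0,"dx":20,"dy":-35,"dz":0,"twist":0},{"claw":0,"dx":40,"dy":-70,"dz":0,"twist":0},{"claw":0,"dx":60,"dy":-105,"dz":0,"twist":0},{"claw":0,"dx":80,"dy":-140,"dz":0,"twist":0},{"claw":0,"dx":100,"dy":-170,"dz":0,"twist":0},{"claw":0,"dx":107,"dy":-186,"dz":0,"twist":0},{"claw":0,"dx":107,"dy":-186,"dz":0,"twist":0}]'
python3 all.py w16
```

```text
clock: 28.9
tool_pos: [0.4807, 0.0978, 0.144]
eef_rot: [0.002, 1.0, -0.0, -0.0]
contact_force: [0.3, 0.9, -1.3]
opening: 0.394
finger_force: 11.9
clock: 29.6
tool_pos: [0.5877, -0.0903, 0.1431]
eef_rot: [0.005, 1.0, -0.001, -0.0]
contact_force: [-0.6, 0.2, -1.5]
opening: 0.393
finger_force: 11.9
29.6 [ 0.5877 -0.0903  0.1431] yaw 1.564
blue [204. 199.] 2539 [ 589.2 -164.4] [52.5 52.8] 42.3
yel [380. 199.] 2134 [587.4  -5. ] [48.9 47.2] 57.1
red [ 97. 202.] 662 [ 594.  -273.1] [59.6 16.6] 3.1
red [532. 217.] 1860 [615.1 159.7] [61.5 41. ] 84.6
red [ 71. 306.] 924 [ 719.9 -327.5] [38.4 95.3] 39.0
red [282. 315.] 1257 [ 725.5 -101.1] [60.8 44.9] 89.6
```

View pics/w16.png

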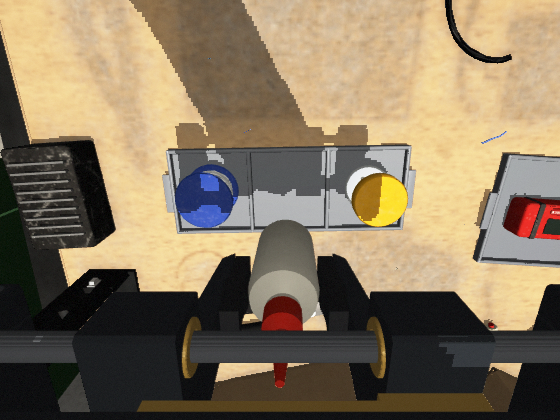

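Spool (206,197) and jar (380,198) stand in the end compartments, and the bottle is held upright over the middle one.

```bash
python3 -m pendant '[{"claw":0,"dx":0,"dy":5,"dz":-40,"twist":0},{"claw":0,"dx":0,"dy":5,"dz":-80,"twist":0},{"claw":0,"dx":0,"dy":5,"dz":-105,"twist":0},{"claw":0,"dx":0,"dy":5,"dz":-118,"twist":0},{"claw":0,"dx":0,"dy":5,"dz":-123,"twist":0},{"claw":0,"dx":0,"dy":5,"dz":-125,"twist":0},{"claw":0,"dx":0,"dy":5,"dz":-125,"twist":0}]'
python3 -m pendant '[{"claw":0.58,"dx":0,"dy":0,"dz":0,"twist":0},{"claw":0.58,"dx":0,"dy":0,"dz":0,"twist":0},{"claw":0.58,"dx":0,"dy":0,"dz":0,"twist":0},{"claw":0.58,"dx":0,"dy":0,"dz":20,"twist":0},{"claw":0.58,"dx":0,"dy":0,"dz":60,"twist":0},{"claw":0.58,"dx":0,"dy":0,"dz":110,"twist":0},{"claw":0.58,"dx":-20,"dy":0,"dz":150,"twist":0},{"claw":0.58,"dx":-60,"dy":20,"dz":170,"twist":0}]'
python3 -m pendant '[{"claw":0.6,"dx":-50,"dy":40,"dz":0,"twist":0},{"claw":0.6,"dx":-90,"dy":80,"dz":0,"twist":0},{"claw":0.6,"dx":-110,"dy":120,"dz":0,"twist":0},{"claw":0.6,"dx":-110,"dy":150,"dz":0,"twist":0},{"claw":0.6,"dx":-110,"dy":150,"dz":0,"twist":0},{"claw":0.6,"dx":-110,"dy":150,"dz":0,"twist":0}]'
python3 all.py w17
python3 - <<'E'
from h import *
p=cv2.imread('pics/w17.png'); q,_=eyes.snapshot('scene'); cv2.imwrite('pics/fin.png',np.hstack([cv2.resize(p,(400,300)),cv2.resize(q[120:330,200:480],(400,300))]))
E
```

```text
clock: 30.35
tool_pos: [0.5884, -0.0809, 0.0201]
eef_rot: [0.002, 1.0, 0.0, 0.001]
contact_force: [-0.6, -0.1, 0.0]
opening: 0.393
finger_force: 11.9
clock: 31.15
tool_pos: [0.5314, -0.0632, 0.1924]
eef_rot: [0.005, 1.0, -0.0, 0.004]
contact_force: [-0.6, 1.1, 0.6]
opening: 0.577
finger_force: 0.0
clock: 31.75
tool_pos: [0.4177, 0.0895, 0.1895]
eef_rot: [0.0, 1.0, -0.0, 0.0]
contact_force: [0.4, -0.6, -0.9]
opening: 0.601
finger_force: 0.0
31.75 [0.4177 0.0895 0.1895] yaw 1.567
red [409. 104.] 1681 [336.6 222.3] [37.5 62.1] 4.3
red [334. 321.] 466 [601.9 156.3] [31.2 33. ] 0.0
```

View pics/fin.png

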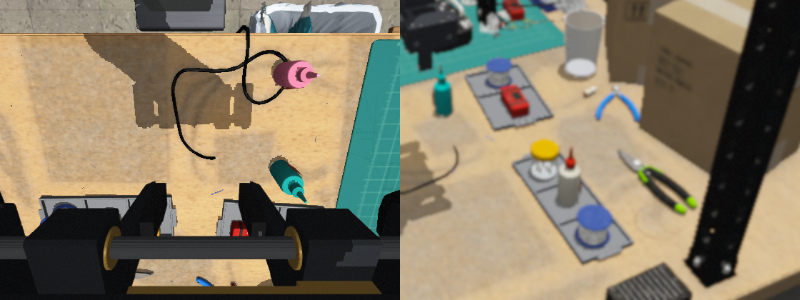

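The scene view shows everything upright in its compartment. One numeric check of the short tray and glue from the top camera, then hand in.

Run:
```python
from h import *
p,d=eyes.snapshot('top'); K,T=cam('top'); h=hsv(p); H,S,V=[h[...,k].astype(int) for k in range(3)]
blue=(H>105)&(H<130)&(S>100); red=((H<6)|(H>172))&(S>140)
for nm,m,z,g,c0,th in [('sp',blue,.043,(.6245,.268),(.6205,.2165),-.08),('chk',red,.029,(.6175,.1775),(.6205,.2165),-.08),('spL',blue,.043,(.589,-.163),(.588,-.0845),.012),('noz',red,.09,(.588,-.081),(.588,-.0845),.012)]:
    b=blob(m,pix(K,T,np.r_[g,z]),3)[0]; v=w(K,T,b[0],z)[0]-c0; print(nm,b[1],np.array([v[0]*np.cos(th)+v[1]*np.sin(th),-v[0]*np.sin(th)+v[1]*np.cos(th)]).round(4))
```

```text
sp 195 [-0.0018  0.05  ]
chk 177 [-0.0042 -0.0401]
spL 197 [-0.0045 -0.0783]
noz 7 [-0.      0.0047]
```

```bash
python3 -c "
from plant import r;print(r.finish_job())"
```

```text
the job is handed in; nothing more can be done
None
```

Both kits are made up and handed in at about 32 s: every item measured inside its compartment and looked upright, nothing was knocked over, and no verdict came back from the judge.

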